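Lock the clear box with the red key

ROBOT

A 6-joint arm with a two-finger parallel gripper is mounted at the origin on the work surface. World frame = base frame: x ahead of the robot, y to its left, z up, the work surface at z = 0. Lengths are in m, angles in rad, forces in N, time in s.
With the tool pointing down it reaches from about 0.35 to 0.875 m from the base axis. Payload 4.2 kg.
Tool frame: the origin (TCP) lies between the finger pads; the fingertips stand 14 mm ahead of it and the grasp point (between the pads) lies 5 mm behind it; z points along the fingers, y is the line along which they close (so a half turn about z gives the same grasp; the last joint's range is limited). The gripper opens to 87 mm and grips with 3 to 60 N. Pads are 19 mm wide; open, the fingers measure 117 mm over their backs; the gripper's body (75 mm by 190 mm) begins 51 mm behind the grasp point.
Start: joints at [1.42, 0.385, 0.008, 0, -1.194, -0.259], TCP at [0.249, 0.573, 0.237] pointing down, gripper open.
Joint ranges: [-3.14, 3.14], [-1.21, 2.06], [-1.07, 1.41], [-3.16, 2.05], [-2.99, -0.16], [-3.1, 3.1]. Speed limits (rad/s): [2.79, 2.79, 3.14, 3.14, 3.14, 3.14].

INTERFACE

Orientations are given as [roll, pitch, yaw] about the fixed x, y, z axes, in that order (R = Rz(yaw) Ry(pitch) Rx(roll)).
In Python, from workcell import * gives the robot as it stands. The module is installed in compiled form; this text tells all that it offers.
- The arm moves only by the tool jog_arm, never from a script. Its argument "motion" is a list of rows, each an object with "offset": the shift along the tool's x, y, z in mm, a list of three; "yaw": the turn about the tool's z in degrees. A call has 1 to 5 rows; each row shifts and turns the commanded pose from where the row before left it, along the tool's axes as they then stand; what a row does not reach is not made up. A row lasts 1/12 s, in which the tool goes at most 41.7 mm and 7.16 degrees, less where a joint would pass 70% of its speed; a pose out of reach is approached as far as the arm can. A call with a gripper value outside its range is refused whole. "claw" is the opening, from 0 (shut) to 1 (fully open), set as the call begins (left out, the last holds). The fingers move at their own pace and stop on an object; the grip force is fixed at half the most. Time passes only in rows, so rows that do not move let the fingers close. It gives the time, the measured TCP pose, the force, the opening and the grip force at its end, in the units of the state.
- state(): the state, without advancing time (a new reading comes with each control period).
- grab_frame(name): name is "scene" or "top" or "wrist"; returns (picture, depth): 480x640x3 uint8, red, green, blue; 480x640 float32, m along the optical axis (not along the pixel's ray), 0 where there is no reading.
- camera_model(name): a dict with "camera_matrix" (3x3 intrinsics, pixels), "rvec" (rotation vector, rad) and "tvec" (3), from world to camera coordinates, as OpenCV has them. Camera axes: x right, y down, z forward; pixel columns grow to the right and rows downward; lengths in m; the calibration is good to about 2 mm. A picture is of the moment at which its call begins: read the wrist's pose just before it. camera_model takes no time and is no camera call; for the wrist camera it gives the pose at the moment of the call.
- close_job(): hands the job in; it is judged then, once.
The state is a dict: "clock": time; "qpos": joint angles; "dq": joint speeds; "effort": joint torques, N m; "position": TCP position; "tcp_rot": TCP orientation; "force": force on the tool from outside, world axes, zero at the start; "ft_torque": the same for the moment, N m; "width": finger opening in m; "finger_force": force on a finger pad.
Only numpy, scipy, OpenCV 4.12 (cv2) and the standard library are available. Lean on these libraries where they do the work, as an engineer would, in place of code of your own. Each camera call takes 0.05 s, during which the arm holds its last target. There are 200 camera calls.

TASK

Lock the clear box: take the red-handled key out of the silver holder, push it fully home in the brass keyway on the box's lid, then turn it clockwise (seen from above) as far as it goes, a quarter turn. Leave the key standing in the lock and let go of it; do not disturb the white-handled key in the holder.

Things in the scene. Friction and masses are not known exactly. Their poses are not given: they have to be found in the camera images.
- red_key (a point): Red-handled key standing upright, loose, in a slot (26 mm deep, 2 mm play) of the fixed silver holder. Point: centre of the handle, a flat red bow 12 mm thick (x), 40 wide (y), 40 high (z). Below it a steel blade 10 (x) by 24 mm (y); its tip is 60 mm below the point. z up; a half turn about z looks the same. About 50 g.
- white_key (a point): White-handled key of the same shape, in the holder's other slot, not for this lock; point: centre of its handle. The holder is a metal block 60 x 190 x 30 mm high with its two slots 90 mm apart in line, the keys' wide sides along that line.
- keyway (a point): Mouth centre of the blind slot in a brass rotor (54 x 60 mm, top 66 mm high, 10 above the lid) on the fixed clear box (124 x 156 mm). Slot's long side along y, z up, turns with the rotor. Funnel 27 x 41 mm narrowing over 10 mm to 13 x 27. Floor 30 mm below: fully home, the key's handle centre is 30 mm above this point. Takes the key either way round.
- rotor (a joint): Turn of the brass rotor about the vertical through the keyway, clockwise from above, rad: stops at 0 (unlocked) and 1.5 (locked); starts between 0 and 0.3. Stays where left; light friction, about 0.04 N m. The key has about 7 degrees of play before it takes the rotor along.
Things that resemble listed ones, but are neither listed nor needed, are in the scene too. What is meant by the part that bears red_key is not blue, and is the larger of those in its own colour. What is shaped like the part that bears keyway but green is not meant.

How it is judged:
By the outcome, as a careful person would: the job done as asked, in the order asked, and still so for the second after the job is handed in, with the robot touching nothing.
It also fails if it takes over 51 s, if anything falls off the work surface, if the arm or the gripper's body presses on something with over 40 N, if the wrist force passes 120 N, or if a joint passes its speed limit or range.

## Working session

There is one attempt and no reset: what is moved stays moved. The work goes in short steps, Python scripts to look and compute and a tool call to move; the robot and the scene stay as the last step left them, time stands still between calls to the robot, and variables do not carry over. Pictures are saved under pics/ and viewed, at most 10 in all, crops included, and the job is handed in when it is done.

Besides the shell and the picture viewer there is one more tool, called after ">>>" as a command line: name --argument value ..., lists and objects as JSON in quotes. jog_arm: Moves the arm, as the interface text tells. Its arguments: {"type":"object","properties":{"motion":{"type":"array","items":{"type":"object","properties":{"offset":{"type":"array","items":{"type":"number"}},"yaw":{"type":"number"}}}},"claw":{"type":"number"}},"required":["motion"]}

```bash
mkdir -p pics; cat > h.py <<'E'
from workcell import *
import numpy as np, cv2
def look(n):
    m=camera_model(n); p,d=grab_frame(n); 
    K=np.array(m["camera_matrix"]);R=cv2.Rodrigues(np.array(m["rvec"],float))[0];t=np.array(m["tvec"],float).ravel()
    v,u=np.mgrid[:480,:640]
    c=np.stack([(u-K[0,2])/K[0,0]*d,(v-K[1,2])/K[1,1]*d,d],-1)
    W=(c-t)@R
    W[d==0]=np.nan
    return p,d,W,(K,R,t)
def save(n,p): cv2.imwrite("pics/"+n+".png",p[:,:,::-1])
E
python3 - <<'E'
from h import *
for n in("scene","top"):
    p,d,W,_=look(n); save(n,p); np.savez("/tmp/"+n,p=p,W=W)
    print(camera_model(n))
print(state())
E
```

```text
{'camera_matrix': array([[526.40748045,   0.        , 329.43354219],
       [  0.        , 526.40748045, 240.74406866],
       [  0.        ,   0.        ,   1.        ]]), 'rvec': array([ 1.8495602 ,  1.41466911, -0.70515674]), 'tvec': array([-0.12674143, -0.22098681,  1.22484685])}
{'camera_matrix': array([[485.36852364,   0.        , 319.62386482],
       [  0.        , 485.36852364, 243.59024972],
       [  0.        ,   0.        ,   1.        ]]), 'rvec': array([ 2.11300837, -2.15792763,  0.14448225]), 'tvec': array([0.02312046, 0.45502364, 0.87322019])}
{'clock': 0.1, 'qpos': array([ 1.41958617e+00,  3.85495008e-01,  6.77135068e-03, -4.57375863e-04,
       -1.19403443e+00, -2.58615563e-01]), 'dq': array([ 3.18885875e-04,  1.11434024e-03,  2.49283506e-03,  3.60602320e-03,
        9.41394082e-05, -1.34451327e-03]), 'effort': array([-5.22723476e-04, -3.91686451e+01,  1.87935501e+01,  4.23192725e+00,
        1.34643549e-02, -7.40564269e-05]), 'position': array([0.24879502, 0.57278042, 0.23555986]), 'tcp_rot': array([ 3.13958741e+00, -9.08816973e-05, -4.09994319e-01]), 'force': array([-0.52387904,  0.5754616 ,  0.27727516]), 'ft_torque': array([-0.00399109,  0.03222019,  0.00654883]), 'finger_force': 0.0, 'width': 0.08684776072777912}
```

View pics/scene.png

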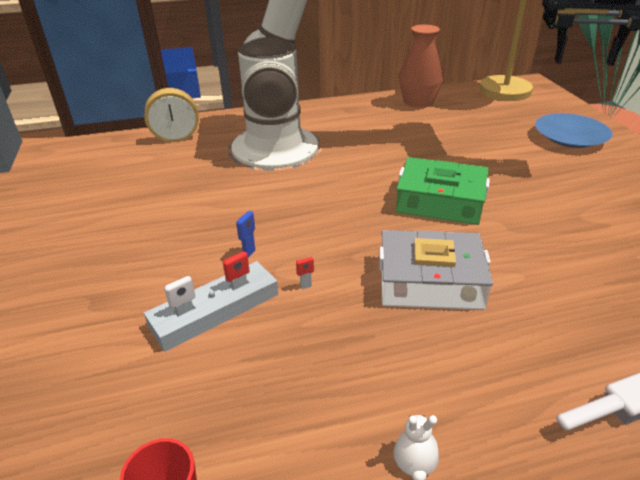

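View pics/top.png

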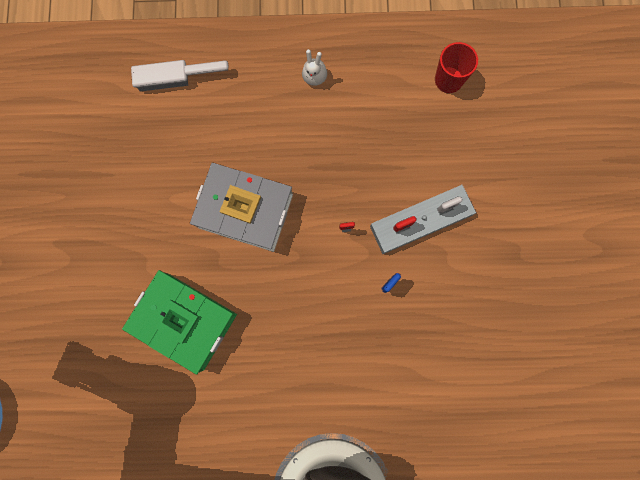

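The scene and top views show the red key standing in the holder (top view at 404,223), the white key at (452,204), and the brass rotor on the clear box at (240,204). A small red decoy stands at (347,226), a blue key at (391,283), and a green decoy box at (178,320).

```bash
cat > m.py <<'E'
from h import *
def seg(p,W,kind):
    h=cv2.cvtColor(p,cv2.COLOR_RGB2HSV).astype(int)
    if kind=="red": return ((h[...,0]<6)|(h[...,0]>174))&(h[...,1]>180)&(h[...,2]>70)
    if kind=="brass": return (h[...,0]>15)&(h[...,0]<28)&(h[...,1]>120)
def rect(P):
    r=cv2.minAreaRect((P[:,:2]*1000).astype(np.float32)); b=cv2.boxPoints(r)
    e=[b[1]-b[0],b[2]-b[1]]; e=max(e,key=np.linalg.norm)
    return np.round(r[0],1),np.round(r[1],1),round(float(np.degrees(np.arctan2(e[1],e[0])))%180,1)
E
python3 - <<'E'
from m import *
for n in("top","scene"):
    z=np.load(f"/tmp/{n}.npz");p,W=z["p"],z["W"];Z=W[...,2]
    if n=="top":
        R=(slice(190,260),slice(365,430))
    else: R=(slice(240,300),slice(215,252))
    m=seg(p,W,"red")[R]; P=W[R][m]; P=P[np.isfinite(P[:,2])]
    print(n,"red z",np.percentile(P[:,2],[1,10,50,90,99]),len(P)); 
    T=P[P[:,2]>np.percentile(P[:,2],95)-.006]; print(rect(T),T.mean(0))
    if n=="top": R=(slice(160,250),slice(190,300))
    else: R=(slice(230,275),slice(405,465))
    m=seg(p,W,"brass")[R]; P=W[R][m]; P=P[np.isfinite(P[:,2])]
    print("brass z",np.percentile(P[:,2],[1,10,50,90,99]),len(P))
    T=P[abs(P[:,2]-.066)<.006]; print(rect(T),T.mean(0))
z=np.load("/tmp/top.npz");W=z["W"];
S=W[175:260,360:485].reshape(-1,3); T=S[(S[:,2]>.024)&(S[:,2]<.036)];print("holder",rect(T))
S=W[150:260,180:300].reshape(-1,3); T=S[(S[:,2]>.05)&(S[:,2]<.075)];print("box",rect(T))
S=W[190:220,435:470].reshape(-1,3); T=S[(S[:,2]>.06)];print("white",rect(T),T[:,2].max())
cv2.imwrite("pics/topcrop.png",cv2.resize(z["p"][150:260,180:490,::-1],None,fx=2.5,fy=2.5,interpolation=cv2.INTER_CUBIC))
E
```

```text
top red z [0.05547072 0.06899397 0.08267555 0.08505626 0.08668509] 148
(array([ 483.2, -140.9]), array([10.5, 37.5]), 110.7) [ 0.48304264 -0.14030571  0.08306834]
brass z [0.03494284 0.05440442 0.06517347 0.06758192 0.06902195] 956
(array([528.5, 158.5]), array([60.9, 54.6]), 68.5) [0.52812098 0.15748269 0.06551158]
scene red z [0.05010132 0.05311233 0.07035205 0.08295743 0.08412564] 387
(array([ 487.6, -142.4]), array([10.6, 36.7]), 114.8) [ 0.48848777 -0.14166326  0.0813307 ]
brass z [0.05092458 0.05747639 0.06477919 0.06640994 0.06750926] 943
(array([531.3, 156.6]), array([58.4, 55.1]), 68.2) [0.53334165 0.1553035  0.06472346]
holder (array([ 501.5, -183. ]), array([ 60.3, 191.3]), 112.1)
box (array([528.6, 158.6]), array([168.4, 124.1]), 71.4)
white (array([ 517.6, -223.3]), array([12.4, 38.2]), 110.5) 0.08818607016937774
```

View pics/topcrop.png

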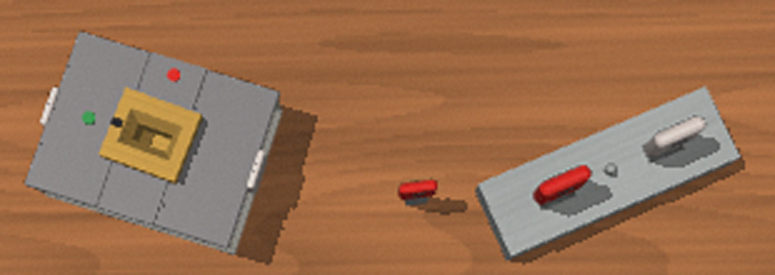

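The crop confirms the red key is at about (563,185) in line with the holder. The rotor's slot is at about (152,137), and its pointer is near the green (unlocked) dot. I'll move above the red key.

>>> jog_arm --motion '[{"offset": [25, 28, 0], "yaw": 0}, {"offset": [25, 28, 0], "yaw": 0}, {"offset": [25, 28, 0], "yaw": 0}, {"offset": [25, 28, 0], "yaw": 0}, {"offset": [25, 28, 0], "yaw": 0}]' --claw 1

```text
clock: 0.52
position: [0.3079, 0.393, 0.236]
tcp_rot: [3.141, 0.0, -0.409]
force: [0.6, 0.5, 1.2]
width: 0.0868
finger_force: 0.0
```

>>> jog_arm --motion '[{"offset": [25, 28, 0], "yaw": 0}, {"offset": [25, 28, 0], "yaw": 0}, {"offset": [25, 28, 0], "yaw": 0}, {"offset": [25, 28, 0], "yaw": 0}, {"offset": [25, 28, 0], "yaw": 0}]'

```text
clock: 0.93
position: [0.3666, 0.2149, 0.2364]
tcp_rot: [3.141, 0.0, -0.409]
force: [1.2, 0.5, 0.8]
width: 0.0873
finger_force: 0.0
```

>>> jog_arm --motion '[{"offset": [25, 28, 0], "yaw": 0}, {"offset": [25, 28, 0], "yaw": 0}, {"offset": [25, 28, 0], "yaw": 0}, {"offset": [25, 28, 0], "yaw": 0}, {"offset": [25, 28, 0], "yaw": 0}]'

```text
clock: 1.35
position: [0.4254, 0.0367, 0.2365]
tcp_rot: [-3.141, 0.0, -0.409]
force: [0.9, 1.4, -0.2]
width: 0.0867
finger_force: 0.0
```

>>> jog_arm --motion '[{"offset": [25, 28, 0], "yaw": 0}, {"offset": [25, 28, 0], "yaw": 0}, {"offset": [25, 28, 0], "yaw": 0}, {"offset": [25, 28, 0], "yaw": 0}, {"offset": [0, 0, 0], "yaw": 7}]'

```text
clock: 1.77
position: [0.4737, -0.1087, 0.2359]
tcp_rot: [3.14, 0.0, -0.538]
force: [0.3, 1.1, 0.5]
width: 0.0873
finger_force: 0.0
```

>>> jog_arm --motion '[{"offset": [0, 0, 0], "yaw": 7}, {"offset": [0, 0, 0], "yaw": 7}, {"offset": [0, 0, 0], "yaw": 7}, {"offset": [0, 0, 0], "yaw": 7}, {"offset": [0, 0, 0], "yaw": 7}]'

```text
clock: 2.18
position: [0.4723, -0.1041, 0.2361]
tcp_rot: [3.141, 0.001, -1.149]
force: [-0.1, -0.3, -0.0]
width: 0.0872
finger_force: 0.0
```

```bash
cat > go.py <<'E'
import sys
from h import *
def go(x,y,z,yaw):
    s=state();p=np.array(s["position"])*1000;w=s["tcp_rot"][2]
    d=np.array([x,y,z])-p
    dy=(np.degrees(w)-yaw+180)%360-180
    print("pos",p.round(1),"rpy",np.degrees(s["tcp_rot"]).round(2),"t",round(s["clock"],2),"q",np.array(s["qpos"]).round(2),"F",np.array(s["force"]).round(1),"M",np.array(s["ft_torque"]).round(2),"w",round(s["width"],4),round(s["finger_force"],1))
    print("tool offset",np.round([d[0]*np.cos(w)+d[1]*np.sin(w),d[0]*np.sin(w)-d[1]*np.cos(w),-d[2]],1),"yaw",round(dy,1))
if __name__=="__main__": go(*map(float,sys.argv[1:5]))
E
python3 go.py 485 -141 150 -68.5
python3 - <<'E'
from m import *
p,d,W,c=look("wrist");save("w1",p);np.savez("/tmp/w1",p=p,W=W)
m=seg(p,W,"red"); n,l,st,_=cv2.connectedComponentsWithStats(m.astype(np.uint8))
for i in range(1,n):
    if st[i,4]<80: continue
    P=W[l==i];P=P[np.isfinite(P[:,2])]; zt=np.percentile(P[:,2],95);T=P[P[:,2]>zt-.006]
    print(st[i],zt,rect(T),T.mean(0).round(4))
E
```

```text
pos [ 472.3 -104.1  236.1] rpy [ 1.7995e+02  3.0000e-02 -6.5850e+01] t 2.18 q [ 0.12  0.14 -0.33 -0.   -1.1   0.3 ] F [-0.1 -0.3 -0. ] M [0.05 0.   0.01] w 0.0872 0.0
tool offset [38.9  3.6 86.1] yaw 2.6
[315 172  14  35 314] 0.08369586924678778 (array([ 483.6, -137.9]), array([ 9.8, 26.5]), 111.9) [ 0.4835 -0.1382  0.0823]
[264 264  17  35 297] 0.057601106408682164 (array([488.2, -39.5]), array([ 7.9, 27.7]), 95.6) [ 0.4882 -0.0401  0.0559]
```

View pics/w1.png

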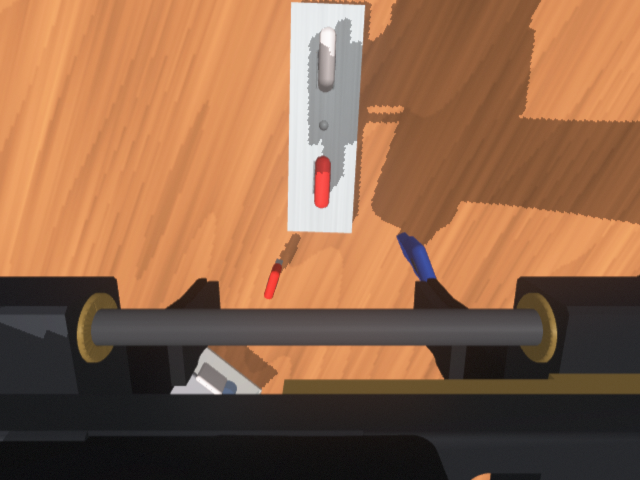

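The wrist view shows the red key at (322,182) in the holder with the fingers straddling its line. It agrees with my estimate, so I'll descend.

>>> jog_arm --motion '[{"offset": [19.5, 1.8, 20], "yaw": 0}, {"offset": [19.5, 1.8, 20], "yaw": 2.5}, {"offset": [0, 0, 30], "yaw": 0}, {"offset": [0, 0, 30], "yaw": 0}, {"offset": [0, 0, 0], "yaw": 0}]'

```text
clock: 2.65
position: [0.481, -0.1408, 0.1309]
tcp_rot: [3.13, 0.006, -1.187]
force: [-1.8, 0.2, -0.5]
width: 0.0869
finger_force: 0.0
```

```bash
python3 go.py 485 -141 59 -68.3
python3 - <<'E'
from m import *
p,d,W,c=look("wrist");save("w2",p)
m=seg(p,W,"red"); n,l,st,_=cv2.connectedComponentsWithStats(m.astype(np.uint8))
for i in range(1,n):
    if st[i,4]<80: continue
    P=W[l==i];P=P[np.isfinite(P[:,2])]; zt=np.percentile(P[:,2],95);T=P[P[:,2]>zt-.006]
    print(st[i],zt,rect(T),T.mean(0).round(4))
E
```

```text
pos [ 481.  -140.8  130.9] rpy [179.34   0.36 -67.99] t 2.65 q [ 0.04  0.29 -0.43 -0.   -0.86  0.35] F [-1.8  0.2 -0.5] M [0.05 0.19 0.01] w 0.0869 0.0
tool offset [ 1.6 -3.6 71.9] yaw 0.3
[301 246  19  57 706] 0.08383914944006894 (array([ 485., -141.]), array([ 9.8, 32. ]), 112.2) [ 0.4845 -0.1404  0.0825]
[243 359  19  36 409] 0.05746830044101387 (array([ 495.5, -100.4]), array([  8. , 123.3]), 97.1) [ 0.4895 -0.0511  0.0604]
```

>>> jog_arm --motion '[{"offset": [0, 0, 20], "yaw": 0}, {"offset": [0, 0, 15], "yaw": 0}, {"offset": [0, 0, 0], "yaw": 0}, {"offset": [0, 0, 0], "yaw": 0}]'

```text
clock: 3.03
position: [0.4865, -0.1409, 0.1029]
tcp_rot: [-3.141, -0.001, -1.185]
force: [-0.5, -0.2, -0.0]
width: 0.0873
finger_force: 0.0
```

```bash
python3 go.py 485 -141 59 -68.2
```

```text
pos [ 486.5 -140.9  102.9] rpy [-1.7994e+02 -6.0000e-02 -6.7870e+01] t 3.03 q [ 0.04  0.33 -0.46  0.   -0.78  0.35] F [-0.5 -0.2 -0. ] M [-0.01 -0.02  0.  ] w 0.0873 0.0
tool offset [-0.5  1.4 43.9] yaw 0.3
```

>>> jog_arm --motion '[{"offset": [-0.5, 1.4, 15], "yaw": 0.3}, {"offset": [0, 0, 15], "yaw": 0}, {"offset": [0, 0, 14], "yaw": 0}, {"offset": [0, 0, 0], "yaw": 0}, {"offset": [0, 0, 0], "yaw": 0}]'

```text
clock: 3.45
position: [0.4851, -0.141, 0.0589]
tcp_rot: [-3.14, -0.001, -1.191]
force: [-0.2, 0.4, 0.4]
width: 0.0872
finger_force: 0.0
```

>>> jog_arm --motion '[{"offset": [0, 0, 0], "yaw": 0}, {"offset": [0, 0, 0], "yaw": 0}, {"offset": [0, 0, 0], "yaw": 0}, {"offset": [0, 0, 0], "yaw": 0}, {"offset": [0, 0, 0], "yaw": 0}]' --claw 0

```text
clock: 3.87
position: [0.4844, -0.141, 0.058]
tcp_rot: [-3.141, -0.0, -1.192]
force: [0.5, -0.5, -0.2]
width: 0.0613
finger_force: 0.0
```

>>> jog_arm --motion '[{"offset": [0, 0, 0], "yaw": 0}, {"offset": [0, 0, 0], "yaw": 0}, {"offset": [0, 0, 0], "yaw": 0}, {"offset": [0, 0, 0], "yaw": 0}, {"offset": [0, 0, 0], "yaw": 0}]'

```text
clock: 4.28
position: [0.4841, -0.141, 0.0575]
tcp_rot: [3.141, 0.0, -1.192]
force: [-0.6, -0.2, -0.1]
width: 0.0285
finger_force: 0.0
```

```bash
python3 go.py 485 -141 59 -68.2
```

```text
pos [ 484.1 -141.    57.5] rpy [179.99   0.   -68.28] t 4.28 q [ 0.04  0.4  -0.51 -0.   -0.67  0.34] F [-0.6 -0.2 -0.1] M [ 0.09 -0.04 -0.06] w 0.0285 0.0
tool offset [ 0.3 -0.9 -1.5] yaw -0.1
```

>>> jog_arm --motion '[{"offset": [0, 0, 0], "yaw": 0}, {"offset": [0, 0, 0], "yaw": 0}, {"offset": [0, 0, 0], "yaw": 0}, {"offset": [0, 0, 0], "yaw": 0}, {"offset": [0, 0, 0], "yaw": 0}]'

```text
clock: 4.7
position: [0.4841, -0.141, 0.0575]
tcp_rot: [3.141, 0.0, -1.192]
force: [0.2, -0.1, -0.4]
width: 0.0118
finger_force: 30.0
```

```bash
python3 go.py 485 -141 120 -68.2
```

```text
pos [ 484.1 -141.    57.5] rpy [179.99   0.   -68.28] t 4.7 q [ 0.04  0.4  -0.51 -0.   -0.67  0.34] F [ 0.2 -0.1 -0.4] M [ 0.06 -0.02 -0.02] w 0.0118 30.0
tool offset [  0.4  -0.9 -62.5] yaw -0.1
```

>>> jog_arm --motion '[{"offset": [0, 0, -10], "yaw": 0}, {"offset": [0, 0, -20], "yaw": 0}, {"offset": [0, 0, -25], "yaw": 0}, {"offset": [0, 0, -30], "yaw": 0}, {"offset": [0, 0, -20], "yaw": 0}]'

```text
clock: 5.12
position: [0.4848, -0.1411, 0.1649]
tcp_rot: [-3.139, -0.001, -1.191]
force: [-0.4, 0.3, -1.1]
width: 0.0119
finger_force: 30.0
```

>>> jog_arm --motion '[{"offset": [-13, -7.7, 0], "yaw": 0}, {"offset": [-26, -15.3, 0], "yaw": 0}, {"offset": [-26, -15.3, 0], "yaw": 0}, {"offset": [-26, -15.3, 0], "yaw": 0}, {"offset": [-26, -15.3, 0], "yaw": 0}]'

```text
clock: 5.53
position: [0.5045, -0.0056, 0.1625]
tcp_rot: [3.141, 0.0, -1.192]
force: [1.5, 0.3, -0.4]
width: 0.0118
finger_force: 30.0
```

>>> jog_arm --motion '[{"offset": [-26, -15.3, 0], "yaw": 0}, {"offset": [-26, -15.3, 0], "yaw": 0}, {"offset": [-26, -15.3, 0], "yaw": 0}, {"offset": [-26, -15.3, 0], "yaw": 0}, {"offset": [-26, -15.3, 0], "yaw": 0}]'

```text
clock: 5.95
position: [0.5275, 0.1437, 0.1624]
tcp_rot: [3.141, 0.0, -1.192]
force: [0.1, 0.2, -0.2]
width: 0.0116
finger_force: 30.0
```

>>> jog_arm --motion '[{"offset": [-13, -7.7, 0], "yaw": 0}, {"offset": [0, 0, 0], "yaw": 6}, {"offset": [0, 0, 0], "yaw": 7}, {"offset": [0, 0, 0], "yaw": 7}, {"offset": [0, 0, 0], "yaw": 7}]'

```text
clock: 6.37
position: [0.5297, 0.157, 0.1621]
tcp_rot: [3.141, -0.001, -1.669]
force: [-0.2, 0.5, -0.6]
width: 0.0113
finger_force: 30.0
```

>>> jog_arm --motion '[{"offset": [0, 0, 0], "yaw": 7}, {"offset": [0, 0, 0], "yaw": 6}, {"offset": [0, 0, 0], "yaw": 3.4}, {"offset": [0, 0, 0], "yaw": 0}, {"offset": [0, 0, 0], "yaw": 0}]'

```text
clock: 6.78
position: [0.5299, 0.1569, 0.1624]
tcp_rot: [3.141, -0.0, -1.948]
force: [0.2, -0.2, -0.1]
width: 0.0121
finger_force: 30.0
```

```bash
python3 go.py 530 158 140 -111.7
python3 - <<'E'
from m import *
for n in("wrist","top","scene"):
    p,d,W,c=look(n);save(n+"3",p);np.savez("/tmp/"+n+"3",p=p,W=W)
    for k in("red","brass"):
        m=seg(p,W,k); q,l,st,_=cv2.connectedComponentsWithStats(m.astype(np.uint8))
        for i in range(1,q):
            if st[i,4]<100: continue
            P=W[l==i];P=P[np.isfinite(P[:,2])]
            P=P[np.hypot(P[:,0]-.53,P[:,1]-.158)<.06]
            if len(P)<30: continue
            zt=np.percentile(P[:,2],95);T=P[P[:,2]>zt-.006]
            print(n,k,st[i],zt,rect(T))
E
```

```text
pos [529.9 156.9 162.4] rpy [ 1.7998e+02 -2.0000e-02 -1.1160e+02] t 6.78 q [ 0.58  0.33 -0.28 -0.   -0.97 -0.96] F [ 0.2 -0.2 -0.1] M [ 0.09 -0.09  0.  ] w 0.0121 30.0
tool offset [-1.1  0.4 22.4] yaw 0.1
wrist red [ 300  262   34   46 1262] 0.1878632356361663 (array([524.5, 140.4]), array([ 8.3, 11.7]), 158.2)
wrist red [ 301  346   33   34 1061] 0.18867051850304975 (array([528.8, 152.2]), array([39.4, 11.6]), 67.6)
wrist brass [ 277  207   84   90 4759] 0.06626287421350305 (array([529.7, 156.9]), array([59.3, 53.1]), 68.1)
wrist brass [264 293  12  70 495] 0.2390418397904171 (array([529.5, 125. ]), array([14.7,  1.3]), 68.3)
wrist brass [358 293  12  70 490] 0.23902135536811775 (array([510.6, 132.7]), array([14.3,  1.2]), 68.5)
wrist brass [  79  374  447   20 7035] 0.24781244617100864 (array([524.6, 133.2]), array([ 2.5, 83.1]), 158.4)
top brass [221 189  40  34 606] 0.06905853657064545 (array([519.7, 147.7]), array([67.5, 68.7]), 139.0)
scene brass [415 239  40  27 939] 0.06680969777928052 (array([531.1, 156.8]), array([58.5, 54.7]), 67.8)
```

View pics/wrist3.png

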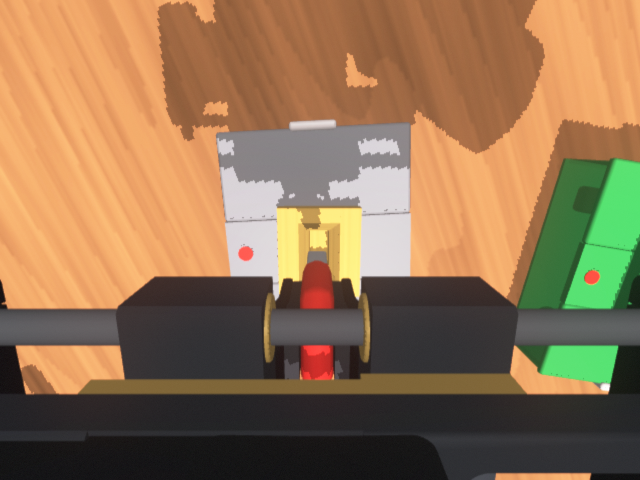

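The wrist view shows the key aligned with the brass slot at (318,240), with the handle at (317,320). I'll measure the handle's offset to the TCP more carefully.

```bash
python3 - <<'E'
from m import *
s=state();c=np.array(s["position"]);w=s["tcp_rot"][2]
ex=np.array([np.cos(w),np.sin(w)]);ey=np.array([np.sin(w),-np.cos(w)])
for n in("wrist3","scene3","top3"):
    z=np.load(f"/tmp/{n}.npz");p,W=z["p"],z["W"]
    for k,lo,hi in(("red",.14,.21),("brass",.063,.069)):
        m=seg(p,W,k)&(W[...,2]>lo)&(W[...,2]<hi)&(np.hypot(W[...,0]-c[0],W[...,1]-c[1])<.06)
        P=W[m]
        if len(P)<20: continue
        a=(P[:,:2]-c[:2])@ex*1000;b=(P[:,:2]-c[:2])@ey*1000;h=P[:,2]*1000
        print(n,k,len(P),"x",np.percentile(a,[0,1,5,50,95,99,100]).round(1),"y",np.percentile(b,[0,1,5,50,95,99,100]).round(1),"z",np.percentile(h,[1,50,99]).round(1))
        if k=="red":
            for A in range(-24,24,6):
                q=(a>A)&(a<A+6)
                if q.sum()>5: print(A,q.sum(),"y",np.percentile(b[q],[2,98]).round(1),"z",np.percentile(h[q],[2,98]).round(1))
# steel blade: non-red points between rotor top and handle, wrist
z=np.load("/tmp/wrist3.npz");W=z["W"];m=(W[...,2]>.085)&(W[...,2]<.14)&(np.hypot(W[...,0]-c[0],W[...,1]-c[1])<.04)
P=W[m];print("blade",len(P))
if len(P): print(np.percentile((P[:,:2]-c[:2])@ex*1000,[2,50,98]),np.percentile((P[:,:2]-c[:2])@ey*1000,[2,50,98]),P[:,2].min())
# box orientation
m=(W[...,2]>.053)&(W[...,2]<.059);print("lid",rect(W[m][np.hypot(*(W[m][:,:2]-[.53,.158]).T)<.11]))
p=np.load("/tmp/scene3.npz")["p"];save("scene3c",cv2.resize(p[150:300,360:500],None,fx=4,fy=4))
E
```

```text
wrist3 red 2300 x [-14.8 -12.6 -11.3  15.7  21.3  21.5  21.8] y [-6.8 -6.6 -5.9 -0.9  4.   4.6  5. ] z [157.8 186.3 188.8]
-18 58 y [-6.7  4.7] z [183.1 187.9]
-12 477 y [-6.6  4.6] z [183.7 188.8]
-6 475 y [-6.4  4.5] z [184.1 188.7]
0 33 y [-4.8  2.2] z [187. 189.]
12 347 y [-6.8  4.7] z [176.  188.6]
18 910 y [-5.7  3.9] z [157.5 187.6]
wrist3 brass 3324 x [-29.5 -20.8 -15.7  13.4  28.7  29.6  29.9] y [-26.2 -25.6 -24.5  -6.1  24.1  26.4  26.9] z [63.2 65.2 66.7]
scene3 red 47 x [-16.8 -16.7 -16.3  14.6  19.2  19.5  19.5] y [-8.7 -8.5 -7.9 -6.3 -4.2 -3.4 -3.1] z [153.  160.2 166. ]
-18 16 y [-7.8 -4.7] z [154.1 165.6]
12 20 y [-8.5 -4.1] z [153.4 165.1]
18 9 y [-7.3 -3.3] z [154. 166.]
scene3 brass 613 x [-29.  -28.5 -26.6   0.8  27.5  29.1  29.4] y [-28.3 -27.7 -26.4  -7.2  22.7  24.1  26.4] z [63.1 65.5 67.7]
top3 brass 398 x [-27.8 -26.9 -12.   15.   28.1  29.   29.2] y [-25.4 -24.8 -22.9  10.4  27.5  28.7  29.2] z [63.2 65.9 68.7]
blade 200
[12.74810299 13.33614143 13.6889047 ] [-5.72123096 -0.75059656  3.81017361] 0.1082063671100259
lid (array([522.3, 135.9]), array([122.2, 124.3]), 161.3)
```

View pics/scene3c.png

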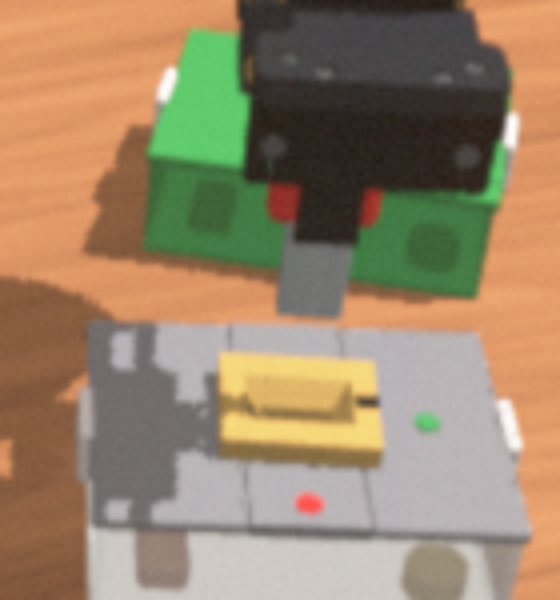

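The scene crop shows the key held straight, with the blade tip at (310,310) above the brass mouth at (300,395). In the wrist frame the key is off by about x +1.3, y −1.3 mm relative to the slot, so I'll shift it and lower.

>>> jog_arm --motion '[{"offset": [-1.3, 1.2, 10], "yaw": 0}, {"offset": [0, 0, 15], "yaw": 0}, {"offset": [0, 0, 15], "yaw": 0}, {"offset": [0, 0, 0], "yaw": 0}, {"offset": [0, 0, 0], "yaw": 0}]'

```text
clock: 7.35
position: [0.5289, 0.1585, 0.1215]
tcp_rot: [3.14, -0.002, -1.949]
force: [0.2, 0.4, -1.2]
width: 0.0116
finger_force: 30.0
```

>>> jog_arm --motion '[{"offset": [0, 0, 4], "yaw": 0}, {"offset": [0, 0, 3], "yaw": 0}, {"offset": [0, 0, 3], "yaw": 0}, {"offset": [0, 0, 3], "yaw": 0}, {"offset": [0, 0, 0], "yaw": 0}]'

```text
clock: 7.77
position: [0.5292, 0.1587, 0.1091]
tcp_rot: [3.141, -0.001, -1.949]
force: [0.9, -0.9, -0.5]
width: 0.0119
finger_force: 30.0
```

```bash
python3 go.py 529.9 157 90 -111.7
```

```text
pos [529.2 158.7 109.1] rpy [ 1.7997e+02 -3.0000e-02 -1.1169e+02] t 7.77 q [ 0.58  0.39 -0.34 -0.   -0.84 -0.96] F [ 0.9 -0.9 -0.5] M [ 0.06 -0.04 -0.03] w 0.0119 30.0
tool offset [ 1.3 -1.3 19.1] yaw 0.0
```

>>> jog_arm --motion '[{"offset": [0, 0, 2], "yaw": 0}, {"offset": [0, 0, 2], "yaw": 0}, {"offset": [0, 0, 2], "yaw": 0}, {"offset": [0, 0, 0], "yaw": 0}]'

```text
clock: 8.1
position: [0.5292, 0.1587, 0.1031]
tcp_rot: [3.141, -0.001, -1.949]
force: [0.1, -0.1, -0.4]
width: 0.0119
finger_force: 30.0
```

```bash
python3 go.py 529.9 157 90 -111.7
```

```text
pos [529.2 158.7 103.1] rpy [ 1.7997e+02 -3.0000e-02 -1.1169e+02] t 8.1 q [ 0.58  0.4  -0.35 -0.   -0.83 -0.96] F [ 0.1 -0.1 -0.4] M [ 0.09 -0.05 -0.01] w 0.0119 30.0
tool offset [ 1.4 -1.2 13.1] yaw 0.0
```

In the slot with no force. I'll keep going to the floor.

>>> jog_arm --motion '[{"offset": [0, 0, 3], "yaw": 0}, {"offset": [0, 0, 3], "yaw": 0}, {"offset": [0, 0, 3], "yaw": 0}, {"offset": [0, 0, 2], "yaw": 0}, {"offset": [0, 0, 0], "yaw": 0}]'

```text
clock: 8.52
position: [0.5291, 0.1587, 0.0919]
tcp_rot: [3.141, -0.001, -1.949]
force: [0.1, -0.4, -1.2]
width: 0.0117
finger_force: 30.0
```

>>> jog_arm --motion '[{"offset": [0, 0, 1], "yaw": 0}, {"offset": [0, 0, 1], "yaw": 0}, {"offset": [0, 0, 0], "yaw": 0}]'

```text
clock: 8.77
position: [0.5295, 0.1588, 0.0904]
tcp_rot: [3.142, -0.0, -1.949]
force: [0.5, -0.3, -1.5]
width: 0.0115
finger_force: 30.0
```

```bash
python3 go.py 529.9 157 90 -111.7
```

```text
pos [529.5 158.8  90.4] rpy [ 180.     -0.   -111.68] t 8.77 q [ 0.58  0.41 -0.36 -0.   -0.8  -0.96] F [ 0.5 -0.3 -1.5] M [ 0.08 -0.08 -0.03] w 0.0115 30.0
tool offset [ 1.5 -1.1  0.4] yaw 0.0
```

>>> jog_arm --motion '[{"offset": [0, 0, 1], "yaw": 0}, {"offset": [0, 0, 0], "yaw": 0}, {"offset": [0, 0, 0], "yaw": 0}]'

```text
clock: 9.02
position: [0.5295, 0.1589, 0.0896]
tcp_rot: [-3.142, 0.0, -1.949]
force: [-0.1, 0.3, -0.6]
width: 0.0116
finger_force: 30.0
```

>>> jog_arm --motion '[{"offset": [0, 0, 1], "yaw": 0}, {"offset": [0, 0, 0], "yaw": 0}, {"offset": [0, 0, 0], "yaw": 0}]'

```text
clock: 9.27
position: [0.5296, 0.1589, 0.0895]
tcp_rot: [-3.141, 0.0, -1.949]
force: [-2.2, 0.1, 6.2]
width: 0.0119
finger_force: 30.0
```

```bash
python3 go.py 529.9 157 90 -111.7
```

```text
pos [529.6 158.9  89.5] rpy [-1.7997e+02  1.0000e-02 -1.1166e+02] t 9.27 q [ 0.58  0.42 -0.36  0.   -0.79 -0.96] F [-2.2  0.1  6.2] M [0.03 0.63 0.01] w 0.0119 30.0
tool offset [ 1.7 -1.  -0.5] yaw 0.0
```

Floor contact at the expected height, so the key is home. Now I'll turn it clockwise, which is positive tool yaw.

>>> jog_arm --motion '[{"offset": [-0.1, -0.2, 0], "yaw": 5}, {"offset": [-0.1, -0.2, 0], "yaw": 5}, {"offset": [-0.1, -0.1, 0], "yaw": 5}, {"offset": [-0.1, -0.1, 0], "yaw": 5}, {"offset": [0, 0, 0], "yaw": 0}]'

```text
clock: 9.68
position: [0.5302, 0.159, 0.0894]
tcp_rot: [-3.141, 0.0, -2.301]
force: [-2.5, -0.5, 6.0]
width: 0.0116
finger_force: 30.0
```

```bash
python3 go.py 529.6 158.9 89.5 162
```

```text
pos [530.2 159.   89.4] rpy [-1.7999e+02  1.0000e-02 -1.3183e+02] t 9.68 q [ 0.58  0.42 -0.36  0.   -0.8  -1.31] F [-2.5 -0.5  6. ] M [ 0.08  0.71 -0.03] w 0.0116 30.0
tool offset [ 0.4  0.4 -0.1] yaw 66.2
```

>>> jog_arm --motion '[{"offset": [-0.1, -0.1, 0], "yaw": 6}, {"offset": [-0.1, -0.1, 0], "yaw": 6}, {"offset": [-0.1, -0.1, 0], "yaw": 6}, {"offset": [-0.1, -0.1, 0], "yaw": 6}, {"offset": [-0.1, -0.1, 0], "yaw": 6}]'

```text
clock: 10.1
position: [0.5306, 0.1589, 0.0895]
tcp_rot: [-3.142, -0.0, -2.826]
force: [-3.6, 1.0, 7.2]
width: 0.0114
finger_force: 30.0
```

>>> jog_arm --motion '[{"offset": [-0.1, -0.1, 0], "yaw": 6}, {"offset": [-0.1, -0.1, 0], "yaw": 6}, {"offset": [-0.1, -0.1, 0], "yaw": 6}, {"offset": [-0.1, -0.1, 0], "yaw": 6}, {"offset": [0, 0, 0], "yaw": 0}]'

```text
clock: 10.52
position: [0.5308, 0.1583, 0.0895]
tcp_rot: [-3.141, -0.001, 3.039]
force: [-3.6, -0.4, 6.9]
width: 0.0118
finger_force: 30.0
```

```bash
python3 go.py 529.6 158.9 89.5 162
```

```text
pos [530.8 158.3  89.5] rpy [-1.7996e+02 -5.0000e-02  1.7413e+02] t 10.52 q [ 0.58  0.42 -0.36  0.   -0.8  -2.26] F [-3.6 -0.4  6.9] M [-0.1   0.94  0.03] w 0.0118 30.0
tool offset [ 1.3  0.5 -0. ] yaw 12.1
```

>>> jog_arm --motion '[{"offset": [-0.1, -0.1, 0], "yaw": 4}, {"offset": [-0.1, -0.1, 0], "yaw": 4}, {"offset": [0, 0, 0], "yaw": 3}, {"offset": [0, 0, 0], "yaw": 0}]'

```text
clock: 10.85
position: [0.5309, 0.1579, 0.0895]
tcp_rot: [-3.14, -0.001, 2.849]
force: [-4.6, -0.1, 7.1]
width: 0.012
finger_force: 30.0
```

```bash
python3 go.py 529.6 158.9 89.5 160
```

```text
pos [530.9 157.9  89.5] rpy [-1.7993e+02 -5.0000e-02  1.6323e+02] t 10.85 q [ 0.58  0.42 -0.36  0.   -0.8  -2.45] F [-4.6 -0.1  7.1] M [-0.07  1.07  0.01] w 0.012 30.0
tool offset [ 1.5  0.6 -0. ] yaw 3.2
```

>>> jog_arm --motion '[{"offset": [0, 0, 0], "yaw": 1.5}, {"offset": [0, 0, 0], "yaw": 1.5}, {"offset": [0, 0, 0], "yaw": 0}]'

```text
clock: 11.1
position: [0.5308, 0.1579, 0.0895]
tcp_rot: [-3.14, -0.001, 2.798]
force: [-3.6, -0.6, 6.6]
width: 0.0118
finger_force: 30.0
```

```bash
python3 go.py 529.6 158.9 89.5 160
```

```text
pos [530.8 157.9  89.5] rpy [-1.7992e+02 -5.0000e-02  1.6029e+02] t 11.1 q [ 0.58  0.42 -0.36  0.   -0.8  -2.5 ] F [-3.6 -0.6  6.6] M [-0.18  1.08 -0.06] w 0.0118 30.0
tool offset [ 1.5  0.5 -0. ] yaw 0.3
```

>>> jog_arm --motion '[{"offset": [0, 0, 0], "yaw": 1.5}, {"offset": [0, 0, 0], "yaw": 1}, {"offset": [0, 0, 0], "yaw": 0}]'

```text
clock: 11.35
position: [0.5308, 0.1578, 0.0894]
tcp_rot: [-3.14, -0.001, 2.754]
force: [-3.3, -0.2, 6.3]
width: 0.0114
finger_force: 30.0
```

```bash
python3 go.py 529.6 158.9 89.5 160
```

```text
pos [530.8 157.8  89.4] rpy [-1.7991e+02 -5.0000e-02  1.5781e+02] t 11.35 q [ 0.58  0.42 -0.36  0.   -0.8  -2.54] F [-3.3 -0.2  6.3] M [-0.21  1.09  0.04] w 0.0114 30.0
tool offset [ 1.5  0.6 -0.1] yaw -2.2
```

>>> jog_arm --motion '[{"offset": [0, 0, 0], "yaw": 1}, {"offset": [0, 0, 0], "yaw": 1}, {"offset": [0, 0, 0], "yaw": 0}]'

```text
clock: 11.6
position: [0.5308, 0.1578, 0.0895]
tcp_rot: [-3.14, -0.001, 2.721]
force: [-4.3, -0.6, 7.0]
width: 0.0117
finger_force: 30.0
```

```bash
python3 go.py 529.6 158.9 89.5 160
python3 - <<'E'
from m import *
for n in("scene","wrist","top"):
    p,d,W,c=look(n)
    m=seg(p,W,"brass")&(abs(W[...,2]-.0655)<.003)&(np.hypot(W[...,0]-.53,W[...,1]-.158)<.045)
    print(n,m.sum(),rect(W[m]))
    if n=="scene": save("scene4c",cv2.resize(p[150:310,360:500],None,fx=3.7,fy=3.7))
E
```

```text
pos [530.8 157.8  89.5] rpy [-1.7990e+02 -4.0000e-02  1.5588e+02] t 11.6 q [ 0.58  0.42 -0.36  0.   -0.8  -2.57] F [-4.3 -0.6  7. ] M [-0.22  1.13  0.36] w 0.0117 30.0
tool offset [ 1.5  0.5 -0. ] yaw -4.1
scene 479 (array([531.7, 156.6]), array([53.2, 59.1]), 165.7)
wrist 4924 (array([519. , 160.5]), array([54. , 38.8]), 74.9)
top 98 (array([507.9, 163.6]), array([54.3, 18.6]), 77.4)
```

View pics/scene4c.png

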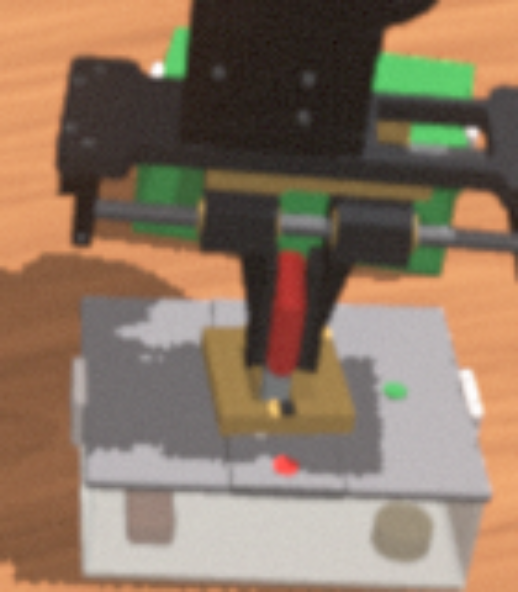

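The pointer at (288,408) now faces the red dot. The rotor measures about −14° and torque has risen to 0.36 N·m, which indicates the stop. One small nudge to confirm, then I'll release.

>>> jog_arm --motion '[{"offset": [0, 0, 0], "yaw": 1}, {"offset": [0, 0, 0], "yaw": 0}, {"offset": [0, 0, 0], "yaw": 0}]'

```text
clock: 12.0
position: [0.5308, 0.1578, 0.0895]
tcp_rot: [-3.14, -0.001, 2.704]
force: [-4.1, -0.3, 7.7]
width: 0.012
finger_force: 30.0
```

```bash
python3 go.py 529.6 158.9 89.5 160
```

```text
pos [530.8 157.8  89.5] rpy [-1.7989e+02 -3.0000e-02  1.5495e+02] t 12.0 q [ 0.58  0.42 -0.36  0.   -0.8  -2.59] F [-4.1 -0.3  7.7] M [-0.16  1.15  0.44] w 0.012 30.0
tool offset [ 1.6  0.5 -0. ] yaw -5.0
```

>>> jog_arm --motion '[{"offset": [0, 0, 0], "yaw": 0}, {"offset": [0, 0, 0], "yaw": 0}, {"offset": [0, 0, 0], "yaw": 0}, {"offset": [0, 0, 0], "yaw": 0}, {"offset": [0, 0, 0], "yaw": 0}]' --claw 0.7

```text
clock: 12.42
position: [0.5316, 0.1583, 0.0883]
tcp_rot: [-3.141, -0.0, 2.702]
force: [0.5, -0.6, -1.6]
width: 0.0372
finger_force: 0.0
```

>>> jog_arm --motion '[{"offset": [0, 0, 0], "yaw": 0}, {"offset": [0, 0, 0], "yaw": 0}, {"offset": [0, 0, -5], "yaw": 0}, {"offset": [0, 0, -15], "yaw": 0}, {"offset": [0, 0, -20], "yaw": 0}]'

```text
clock: 12.83
position: [0.5305, 0.1577, 0.1278]
tcp_rot: [-3.138, -0.002, 2.702]
force: [0.5, 0.4, 0.2]
width: 0.0599
finger_force: 0.0
```

>>> jog_arm --motion '[{"offset": [0, 0, -25], "yaw": 0}, {"offset": [0, 0, -25], "yaw": 0}, {"offset": [-30, 0, -10], "yaw": 0}, {"offset": [-30, 0, 0], "yaw": 0}, {"offset": [0, 0, 0], "yaw": 0}]'

```text
clock: 13.25
position: [0.5898, 0.1317, 0.1901]
tcp_rot: [3.139, 0.004, 2.7]
force: [1.1, 0.2, -1.2]
width: 0.0608
finger_force: 0.0
```

```bash
python3 go.py 529.6 158.9 89.5 160
python3 - <<'E'
from m import *
for n in("wrist","scene","top"):
    p,d,W,c=look(n); near=(np.hypot(W[...,0]-.53,W[...,1]-.158)<.045)
    m=seg(p,W,"brass")&(abs(W[...,2]-.0655)<.003)&near
    if m.sum()>50: print(n,m.sum(),rect(W[m]))
    m=seg(p,W,"red")&near&(W[...,2]>.075)
    if m.sum()>20:
        P=W[m];t=np.percentile(P[:,2],97);print("key top",t,rect(P[P[:,2]>t-.006]))
    save(n+"5",p)
E
```

```text
pos [589.8 131.7 190.1] rpy [179.83   0.23 154.71] t 13.25 q [ 0.49  0.38 -0.12  0.   -1.07 -2.5 ] F [ 1.1  0.2 -1.2] M [ 0.05 -0.2   0.02] w 0.0608 0.0
tool offset [ 66.   -1.1 100.6] yaw -5.3
wrist 4815 (array([529.8, 157.6]), array([53.7, 59.4]), 165.5)
key top 0.11592095415887431 (array([530.9, 157.4]), array([11.3, 38.4]), 158.0)
scene 545 (array([530.8, 156.2]), array([52.3, 61.1]), 166.1)
key top 0.11625021980209606 (array([533.4, 156.1]), array([ 9. , 36.1]), 156.0)
top 533 (array([528.5, 158.4]), array([54.2, 60. ]), 165.2)
key top 0.11731240980118657 (array([528.9, 157.7]), array([11.4, 37. ]), 158.4)
```

View pics/scene5.png

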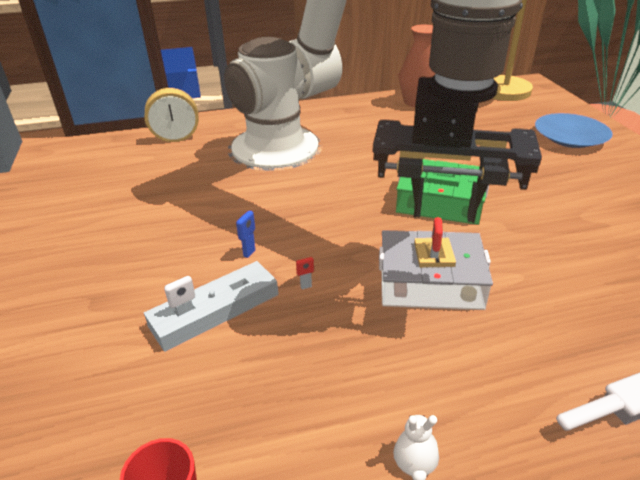

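The scene view shows the red key standing in the brass rotor at (437,235), the pointer at the red dot, the white key undisturbed at (180,292), and the gripper clear. The key's top is at 116 mm (home) and the rotor is at the stop angle.

```bash
python3 -c "
from workcell import *
print(close_job())"
```

```text
the job is handed in; nothing more can be done
None
```

The red-handled key is fully home in the brass keyway, turned clockwise to its stop and released; the white-handled key was not disturbed, and I handed the job in at about 13.5 s.

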